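# Feel out the hidden release notch and free the drawer

## Task

The blue drawer of the bench power unit is held by a hidden catch in a notch somewhere along the rail on top. Touch down with a fingertip on the rail's yellow end block, run it along the rail over the plain black piece beside that block and on until you find the notch, then press the catch inside it fully down so that the drawer springs out by itself, and let the catch come back up. Do not touch the drawer or its handle, grasp nothing, and leave the other things where they are.

Things in the scene. Friction and masses are not known exactly. Their poses are not given: they have to be found in the camera images.
- chassis: Grey bench power unit, fixed to the bench: case 240 (x) by 360 (y) by 90 mm high, aluminium front panel on its -x side. Origin: centre of its underside, on the bench; x axis points from the front panel to the back, y axis along the rail, z up. Its top is flat but for the rail and the probe amplifier.
- rail_mid (a point): Middle of the rail's top, 106 mm above the bench. The rail lies along chassis y: 24 mm wide, 344 mm long, 16 mm high, open on both sides. Along it: 36 mm end block, 28 mm plain piece, 216 mm middle stretch (within 108 mm of this point), 28 mm plain piece, 36 mm end block, tops all level. The black middle stretch has the notch, anywhere from one plain piece to the other.
- end_yellow: Yellow end block of the rail, fixed, 24 (x) by 36 (y) by 16 mm high; may be at either end of the rail. Origin: centre of its underside, on the unit's top; axes as the chassis.
- end_white: White end block at the other end of the rail, fixed, same size; origin: centre of its underside.
- rail_left: Plain black piece of the rail beside the end block at the +y end, fixed, 24 (x) by 28 (y) by 16 mm high. Origin: centre of its underside, on the unit's top.
- rail_right: Plain black piece of the rail beside the end block at the -y end, fixed, same size; origin: centre of its underside.
- catch (a joint): How far the catch plate is pressed down, m: 0 up, 0.005 fully down at a hard stop. A spring raises it: it begins to move at about 4 N, is down at about 7 N and frees the drawer at 0.003. It lies in the notch (place not told), a 36 mm long gap in the rail, open right across it. The black plate, 33 mm along the rail by 22 mm, rests 8 mm below the rail's top.
- drawer: Blue-fronted drawer in the front panel (front 160 wide by 56 mm high) with a steel bow handle 90 mm long standing 25 mm off it; not to be touched. Origin: at the chassis origin while shut and barred; once freed its spring (4 N, falling to 2 N) slides it 22 mm towards -x of the chassis within about half a second. Shut, its front lies at chassis x -132, y -50 to 110, z 17 to 73 mm.
- probe_box: Black probe amplifier with a paper label, 60 by 130 by 28 mm high, loose on the unit's top behind the rail. Origin: centre of its underside.
- meter: Yellow and black hand-held meter lying on the bench, 170 by 85 by 45 mm high, loose. Origin: centre of its underside.
- resistor: Aluminium power resistor on the bench, 110 by 60 by 38 mm high, loose. Origin: centre of its underside.
- clip_cup: Black open cup on the bench, 70 mm across, 80 mm high, loose. Origin: centre of its underside.

How it is judged:
By the outcome, as a careful person would: the job done as asked, in the order asked, and still so for the second after the job is handed in, with the robot touching nothing.
It also fails if it takes over 64 s, if anything falls off the work surface, if the arm or the gripper's body presses on something with over 40 N, if the wrist force passes 120 N, or if a joint passes its speed limit or range.

## Robot

A 6-joint arm with a two-finger parallel gripper is mounted at the origin on the work surface. World frame = base frame: x ahead of the robot, y to its left, z up, the work surface at z = 0. Lengths are in mm, angles in degrees, forces in N, time in s.
With the tool pointing down it reaches from about 350 to 875 mm from the base axis. Payload 4.2 kg.
Tool frame: the origin (TCP) lies midway between the tips of the shut fingers; the grasp point (between the pads) lies 19 mm behind it (env.grasp_offset is the distance from the TCP to the grasp point, in mm); z points along the fingers, y is the line along which they close (so a half turn about z gives the same grasp; the last joint's range is limited). The gripper opens to 87 mm and grips with 3 to 60 N. Pads are 19 mm wide; open, the fingers measure 117 mm over their backs; the gripper's body (75 mm by 190 mm) begins 51 mm behind the grasp point.
Start: joints at [83.285, 22.042, 0.453, 0, -68.411, -14.817], TCP at [229.352, 581.375, 199.25] pointing down, gripper open.
Joint ranges: [-179.83, 179.83], [-69.29, 118.12], [-61.27, 80.66], [-181.25, 117.63], [-171.15, -9.14], [-177.46, 177.46]. Speed limits (degrees/s): [159.86, 159.86, 180, 180, 180, 180].

## Interface

Orientations are given as a 3x3 rotation matrix whose columns are the frame's x, y, z axes.
In Python, from station import env gives the robot as it stands.
- The arm moves only by the shell command python3 steer.py [FORCE], which reads ROWS from standard input. ROWS is a JSON object with one list for each field, all of the same length, 1 to 20, a row being the entries at one place: jaw (the finger opening in mm), tx, ty, tz (the shift in mm), rz (a turn about the tool's z in degrees); each row is the pose to reach, as a shift and turn from the pose commanded when the command began, along the tool's axes at that moment; what a row does not reach only later rows make up. A row lasts 1/8 s, in which the tool goes at most 62.5 mm and 10.7 degrees, less where a joint would pass 70% of its speed; a pose out of reach is approached as far as the arm can. The fingers move at their own pace and stop on an object; FORCE is the grip in N (left out, the last holds). Time passes only in rows, so rows that do not move let the fingers close. It prints the time, the measured TCP pose, the force, the opening and the grip force at its end. Input that does not fit is refused with a message, and nothing moves.
- env.observe(): the state, without advancing time (a new reading comes with each control period).
- env.camera(name): name is "side" or "top" or "wrist"; returns the picture (420x560x3 uint8, red, green, blue); there is no depth.
- env.calibration(name): a dict with "fx", "fy", "cx", "cy" (pixels), "xyz" and "orientation" of the camera in the world. Camera axes: x right, y up, looking along -z (the intrinsics and any distortion apply to the point x, -y, -z); pixel columns grow to the right and rows downward; lengths in mm; the calibration is good to about 2 mm. The wrist camera is an equidistant fisheye: a pixel r from the principal point sees the ray r / f radians off the axis. A picture is of the moment at which its call begins: read the wrist's pose just before it. calibration takes no time and is no camera call; for the wrist camera it gives the pose at the moment of the call.
- env.finish_job(): hands the job in; it is judged then, once.
The state is a dict: "clock": time; "qpos": joint angles; "joint_velocities": joint speeds; "effort": joint torques, N m; "ee_pos": TCP position; "orientation": TCP orientation; "wrist_force": force on the tool from outside, world axes, zero at the start; "wrist_torque": the same for the moment, N m; "gripper_width": finger opening in mm; "grasp_force": force on a finger pad.
Only numpy, scipy, OpenCV 4.12 (cv2) and the standard library are available. Lean on these libraries where they do the work, as an engineer would, in place of code of your own. Each camera call takes 0.05 s, during which the arm holds its last target. There are 200 camera calls.

## Working session

There is one attempt and no reset: what is moved stays moved. The work goes in short steps, Python scripts to look and compute and a shell command to move; the robot and the scene stay as the last step left them, time stands still between calls to the robot, and variables do not carry over. Pictures are saved under pics/ and viewed, at most 10 in all, crops included, and the job is handed in when it is done.

```bash
ls; mkdir -p pics; python3 - <<'E'
from station import env
import cv2,numpy as np
for n in("top","side"):
    cv2.imwrite(f"pics/{n}0.png",env.camera(n)[:,:,::-1]); c=env.calibration(n); print(n,{k:np.round(v,3).tolist() if not isinstance(v,str) else v for k,v in c.items()})
s=env.observe();print({k:np.round(v,3).tolist() for k,v in s.items()})
E
```

```text
pics
station.py
steer.py
top {'fx': 393.065, 'fy': 393.065, 'cx': 279.402, 'cy': 211.438, 'xyz': [379.283, -8.417, 1049.348], 'orientation': [[0.026, 0.987, -0.157], [-1.0, 0.025, -0.007], [-0.003, 0.157, 0.988]]}
side {'fx': 499.697, 'fy': 499.697, 'cx': 279.934, 'cy': 206.242, 'xyz': [16.306, -986.102, 1004.791], 'orientation': [[0.874, 0.317, -0.367], [-0.485, 0.551, -0.679], [-0.013, 0.772, 0.636]]}
{'clock': 0.1, 'qpos': [83.284, 22.087, 0.387, -0.024, -68.412, -14.817], 'joint_velocities': [0.016, -0.128, 0.181, 0.156, 0.032, 0.037], 'effort': [-0.0, -39.169, 18.794, 4.232, 0.013, -0.0], 'ee_pos': [229.166, 580.83, 198.258], 'orientation': [[0.93, -0.367, -0.001], [-0.367, -0.93, -0.002], [0.0, 0.002, -1.0]], 'wrist_force': [0.438, -0.627, 0.175], 'wrist_torque': [-0.044, -0.0, 0.064], 'grasp_force': 0.0, 'gripper_width': 87.185}
```

View pics/top0.png

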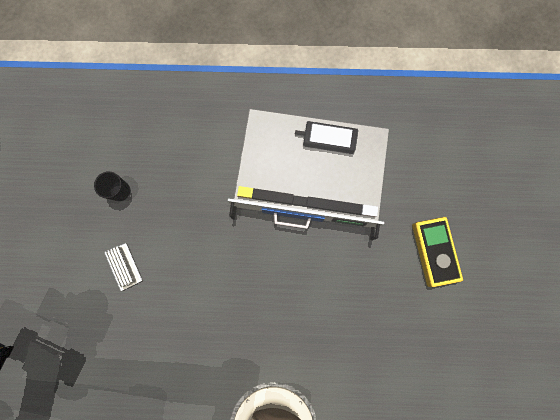

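View pics/side0.png

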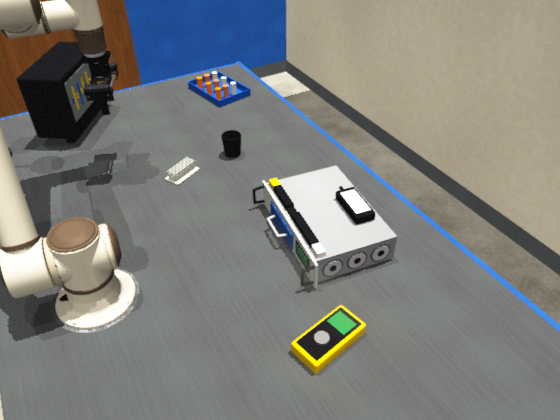

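The top view shows the yellow block at (245,192), at the +y end, and the white block at (371,210). The rail lies close behind the front panel, and there may be a notch near column 300. Next I'll measure the blocks and zoom in on the rail.

```bash
cat > h.py <<'E'
from station import env
import cv2,numpy as np
def ray(n,u,v):
    c=env.calibration(n);d=np.array([(u-c["cx"])/c["fx"],-(v-c["cy"])/c["fy"],-1.])
    return np.array(c["xyz"]),np.array(c["orientation"])@d
def onz(n,u,v,z):
    o,d=ray(n,u,v);return o+d*(z-o[2])/d[2]
def proj(n,p):
    c=env.calibration(n);q=np.array(c["orientation"]).T@(np.array(p)-c["xyz"])
    return c["cx"]-c["fx"]*q[0]/q[2],c["cy"]+c["fy"]*q[1]/q[2]
E
python3 - <<'E'
from h import *
im=cv2.imread("pics/top0.png");sd=cv2.imread("pics/side0.png")
def blob(I,m,box):
    x0,y0,x1,y1=box;M=np.zeros(m.shape,bool);M[y0:y1,x0:x1]=m[y0:y1,x0:x1]
    v,u=np.nonzero(M);return u.mean(),v.mean(),len(u),u.min(),u.max(),v.min(),v.max()
for n,I,yb,wb in(("top",im,(230,175,265,205),(358,200,382,218)),("side",sd,(262,172,290,192),None)):
    f=I.astype(int);ye=(f[...,2]>150)&(f[...,0]<90)
    a=blob(I,ye,yb);print(n,"y",a,onz(n,a[0],a[1],106))
    if wb:
        w=f.min(2)>225
        a=blob(I,w,wb);print(n,"w",a,onz(n,a[0],a[1],106))
a=cv2.resize(im[170:235,220:390],None,fx=4.7,fy=4.7,interpolation=cv2.INTER_CUBIC)
b=cv2.resize(sd[165:275,245:345],None,fx=2.6,fy=2.6,interpolation=cv2.INTER_CUBIC)
C=np.zeros((600,800,3),np.uint8);C[:a.shape[0],:a.shape[1]]=a[:600,:800];C[310:310+b.shape[0],:b.shape[1]]=b;
cv2.imwrite("pics/z1.png",C)
E
```

```text
top y (np.float64(245.5), np.float64(196.25), 4, np.int64(238), np.int64(251), np.int64(195), np.int64(197)) [564.42869076  81.82118458 106.        ]
top w (np.float64(369.9139072847682), np.float64(209.86754966887418), 151, np.int64(362), np.int64(377), np.int64(204), np.int64(215)) [ 538.39889721 -221.81734808  106.        ]
side y (np.float64(274.07462686567163), np.float64(181.70149253731344), 67, np.int64(269), np.int64(280), np.int64(178), np.int64(186)) [576.76857642  84.89638635 106.        ]
```

View pics/z1.png

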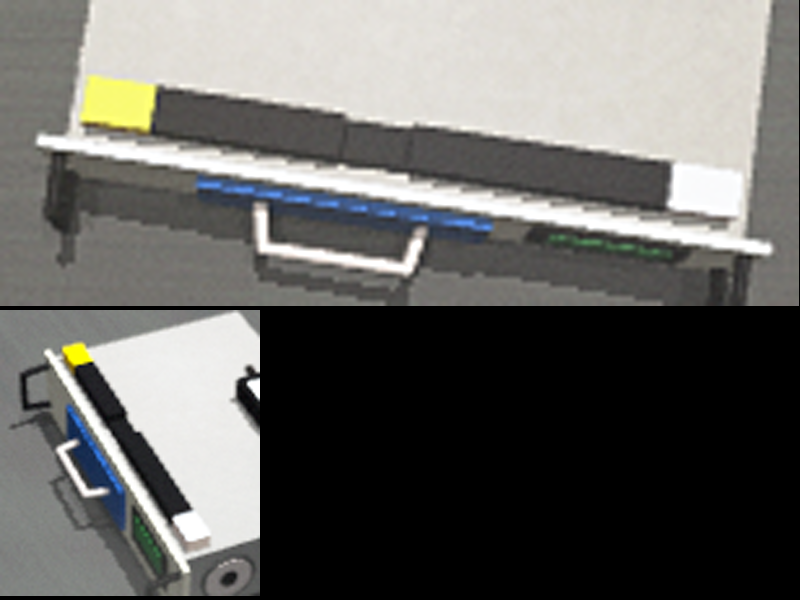

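The notch shows clearly in the zoom at columns 343–411, which is image columns 293–307. I'll turn the rail features into world positions.

```bash
python3 - <<'E'
from h import *
P=lambda u,v:onz("top",220+(u+.5)/4.7-.5,170+(v+.5)/4.7-.5,106)
Y=P(119.5,103.5);W=P(705,190);d=(Y-W)/np.linalg.norm(Y-W)
M=(Y+W)/2
print("Y",Y,"W",W,"len",np.linalg.norm(Y-W),"yaw of y axis",np.degrees(np.arctan2(-d[0],d[1])),"mid",M)
n=np.array([d[1],-d[0],0])
for q in[(346,118),(343,162),(413,126),(409,171)]:
    print((P(*q)-M)@d,(P(*q)-M)@n)
o,ds=ray("side",245+76.5/2.6,165+(354-310)/2.6);print("side Y",o+ds*(106-o[2])/ds[2])
s=env.observe();R=np.array(s["orientation"])
y=np.degrees(np.arctan2(R[1,0],R[0,0]));print("tool yaw",y)
for nm,p in(("Y",Y),("mid",M)):print(nm,"tool delta",R.T@(p+[0,0,0]-s["ee_pos"]))
E
```

```text
Y [575.93026515  83.42242144 106.        ] W [ 537.97501814 -221.06665591  106.        ] len 306.84556213023046 yaw of y axis -7.1053971422569235 mid [556.95264164 -68.82211724 106.        ]
35.55879059234245 9.940661274818275
33.75094693652424 -13.307179302354035
0.4937326107116376 10.927208807050645
-0.7405756450245863 -12.90390705401369
side Y [577.1444637   83.39099299 106.        ]
tool yaw -21.541369728332967
Y tool delta [505.16683262 335.15710387  92.9915893 ]
mid tool delta [543.41481767 483.73553441  93.29386187]
```

```bash
echo '{"jaw": [0, 0, 0, 0, 0, 0, 0, 0, 0, 0, 0, 0, 0, 0, 0, 0], "tx": [20, 60, 105, 150, 195, 240, 285, 330, 375, 420, 460, 490, 505, 505, 505, 505], "ty": [13, 40, 70, 100, 130, 160, 190, 220, 250, 280, 306, 326, 335, 335, 335, 335], "tz": [0, 5, 10, 15, 20, 25, 30, 35, 40, 44, 48, 48, 48, 48, 48, 48], "rz": [5, 11, 17, 24, 31, 38, 45, 52, 59, 65, 70, 74, 75.6, 75.6, 75.6, 75.6]}' | python3 steer.py 5; python3 - <<'E'
from h import *
s=env.observe();R=np.array(s["orientation"]);print(np.round(s["qpos"],1),np.round(s["ee_pos"],1),np.round(R,3),np.round(s["wrist_force"],2))
Y=np.array([576.2,83.4,106]);print(R.T@(Y-s["ee_pos"]))
cv2.imwrite("pics/w1.png",env.camera("wrist")[:,:,::-1])
t=env.camera("top")[:,:,::-1];sd=env.camera("side")[:,:,::-1]
cv2.imwrite("pics/z2.png",np.hstack([cv2.resize(t[150:250,200:400],None,fx=2,fy=2),cv2.resize(sd[100:280,220:400],None,fx=2.2,fy=2.2)[:200*1]]))if 0 else cv2.imwrite("pics/z2.png",cv2.resize(sd[80:280,200:400],None,fx=3,fy=3))
E
```

```text
clock: 2.1
ee_pos: [575.7, 85.4, 151.4]
orientation: [[-0.122, -0.992, 0.0], [-0.992, 0.122, 0.0], [-0.0, -0.0, -1.0]]
wrist_force: [-0.6, -0.3, 0.1]
gripper_width: 0.6
grasp_force: 0.0
[ 24.4  20.1  -9.8  -0.  -60.1 -31.4] [575.7  85.4 151.4] [[-0.122 -0.992  0.   ]
 [-0.992  0.122  0.   ]
 [-0.    -0.    -1.   ]] [-0.56 -0.26  0.09]
[ 1.91929723 -0.75042802 45.42151892]
```

View pics/z2.png

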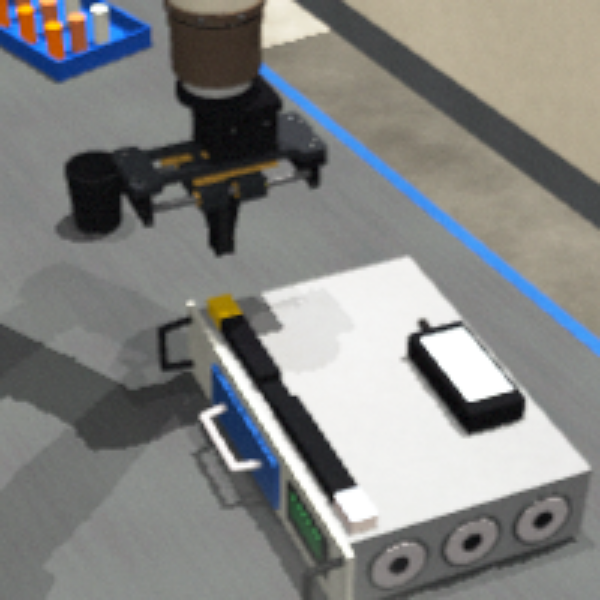

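View pics/w1.png

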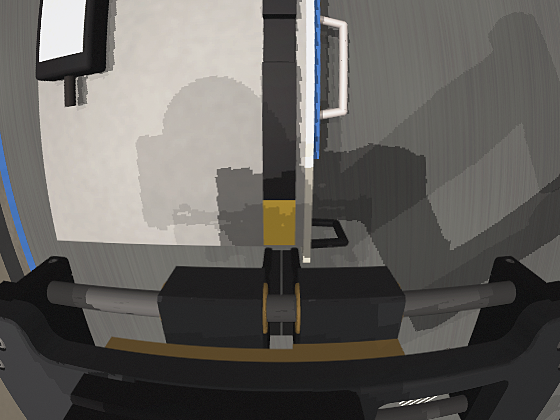

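The side and wrist views show the shut fingers over the yellow block, lined up with the rail, with a clear gap to the panel. Now I'll descend.

```bash
echo '{"jaw": [0, 0, 0, 0, 0, 0], "tx": [2, 2, 2, 2, 2, 2], "ty": [-0.5, -0.5, -0.5, -0.5, -0.5, -0.5], "tz": [10, 25, 36, 41, 43, 43], "rz": [0, 0, 0, 0, 0, 0]}' | python3 steer.py; echo '{"jaw": [0, 0, 0, 0], "tx": [0, 0, 0, 0], "ty": [0, 0, 0, 0], "tz": [1, 2, 2.5, 2.5], "rz": [0, 0, 0, 0]}' | python3 steer.py
```

```text
clock: 3.0
ee_pos: [576.6, 82.4, 108.4]
orientation: [[-0.124, -0.992, 0.0], [-0.992, 0.124, 0.0], [-0.0, -0.0, -1.0]]
wrist_force: [-0.1, 0.1, -0.2]
gripper_width: 0.8
grasp_force: 0.0
clock: 3.5
ee_pos: [576.4, 82.3, 105.8]
orientation: [[-0.124, -0.992, -0.0], [-0.992, 0.124, -0.0], [0.0, 0.0, -1.0]]
wrist_force: [0.5, 0.2, 0.5]
gripper_width: 0.5
grasp_force: 0.0
```

```bash
echo '{"jaw": [0, 0, 0], "tx": [0, 0, 0], "ty": [0, 0, 0], "tz": [0.5, 1, 1], "rz": [0, 0, 0]}' | python3 steer.py
```

```text
clock: 3.88
ee_pos: [576.4, 82.3, 104.7]
orientation: [[-0.124, -0.992, -0.0], [-0.992, 0.124, -0.0], [0.0, 0.0, -1.0]]
wrist_force: [0.2, 0.5, 0.4]
gripper_width: 0.5
grasp_force: 0.0
```

```bash
echo '{"jaw": [0, 0], "tx": [0, 0], "ty": [0, 0], "tz": [0.5, 0.5], "rz": [0, 0]}' | python3 steer.py; echo '{"jaw": [0, 0], "tx": [0, 0], "ty": [0, 0], "tz": [0.5, 0.5], "rz": [0, 0]}' | python3 steer.py; echo '{"jaw": [0, 0], "tx": [0, 0], "ty": [0, 0], "tz": [0.5, 0.5], "rz": [0, 0]}' | python3 steer.py
```

```text
clock: 4.12
ee_pos: [576.4, 82.4, 104.2]
orientation: [[-0.124, -0.992, -0.0], [-0.992, 0.124, -0.0], [0.0, 0.0, -1.0]]
wrist_force: [0.6, 0.2, -0.3]
gripper_width: 0.3
grasp_force: 0.0
clock: 4.38
ee_pos: [576.4, 82.4, 103.7]
orientation: [[-0.124, -0.992, -0.0], [-0.992, 0.124, -0.0], [0.0, 0.0, -1.0]]
wrist_force: [1.1, -0.3, -0.3]
gripper_width: 0.4
grasp_force: 0.0
clock: 4.62
ee_pos: [576.4, 82.3, 103.2]
orientation: [[-0.124, -0.992, -0.0], [-0.992, 0.124, -0.0], [0.0, 0.0, -1.0]]
wrist_force: [-0.3, 0.2, -0.8]
gripper_width: 0.9
grasp_force: 0.0
```

```bash
python3 - <<'E'
from h import *
sd=env.camera("side")[:,:,::-1];w=env.camera("wrist")[:,:,::-1]
cv2.imwrite("pics/z3.png",np.hstack([cv2.resize(sd[120:220,230:330],(400,400),interpolation=2),cv2.resize(w[180:340,200:360],(400,400))]))
E
```

```text
(no output)
```

View pics/z3.png

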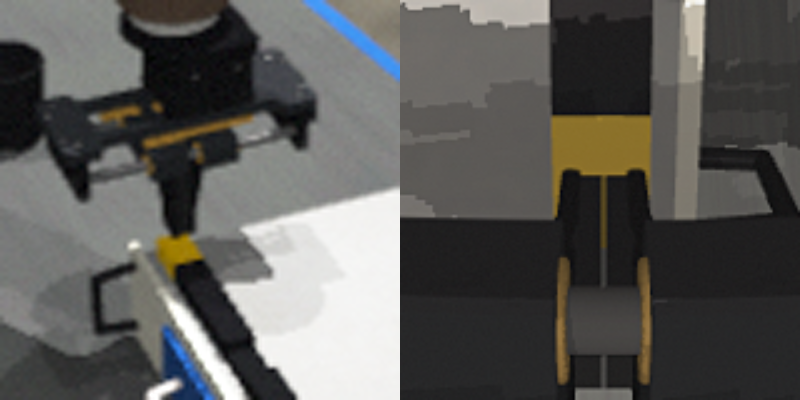

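The side and wrist views show the fingertips centred over the yellow block and about to touch it. I'll keep descending.

```bash
for i in 1; do echo '{"jaw": [0, 0], "tx": [0, 0], "ty": [0, 0], "tz": [0.4, 0.4], "rz": [0, 0]}' | python3 steer.py; done; echo '{"jaw": [0, 0], "tx": [0, 0], "ty": [0, 0], "tz": [0.4, 0.4], "rz": [0, 0]}' | python3 steer.py
```

```text
clock: 4.97
ee_pos: [576.4, 82.4, 102.8]
orientation: [[-0.124, -0.992, -0.0], [-0.992, 0.124, -0.0], [0.0, 0.0, -1.0]]
wrist_force: [0.5, -0.3, 0.7]
gripper_width: 0.7
grasp_force: 0.0
clock: 5.22
ee_pos: [576.4, 82.4, 102.4]
orientation: [[-0.124, -0.992, -0.0], [-0.992, 0.124, -0.0], [0.0, 0.0, -1.0]]
wrist_force: [-0.3, 0.0, 0.5]
gripper_width: 0.6
grasp_force: 0.0
```

```bash
echo '{"jaw": [0, 0], "tx": [0, 0], "ty": [0, 0], "tz": [0.5, 0.5], "rz": [0, 0]}' | python3 steer.py; echo '{"jaw": [0, 0], "tx": [0, 0], "ty": [0, 0], "tz": [0.5, 0.5], "rz": [0, 0]}' | python3 steer.py
```

```text
clock: 5.48
ee_pos: [576.4, 82.3, 101.9]
orientation: [[-0.124, -0.992, -0.0], [-0.992, 0.124, -0.0], [0.0, 0.0, -1.0]]
wrist_force: [-0.2, -0.1, 1.0]
gripper_width: 0.6
grasp_force: 0.0
clock: 5.72
ee_pos: [576.4, 82.3, 101.4]
orientation: [[-0.124, -0.992, -0.0], [-0.992, 0.124, -0.0], [0.0, 0.0, -1.0]]
wrist_force: [0.5, -0.3, -0.2]
gripper_width: 0.6
grasp_force: 0.0
```

```bash
echo '{"jaw": [0, 0], "tx": [0, 0], "ty": [0, 0], "tz": [0.4, 0.4], "rz": [0, 0]}' | python3 steer.py
```

```text
clock: 5.98
ee_pos: [576.4, 82.4, 101.0]
orientation: [[-0.124, -0.992, -0.0], [-0.992, 0.124, -0.0], [0.0, 0.0, -1.0]]
wrist_force: [0.9, 0.4, 1.0]
gripper_width: 0.3
grasp_force: 0.0
```

```bash
echo '{"jaw": [0, 0], "tx": [0, 0], "ty": [0, 0], "tz": [0.4, 0.4], "rz": [0, 0]}' | python3 steer.py|grep -E 'ee|wrist';echo '{"jaw": [0, 0], "tx": [0, 0], "ty": [0, 0], "tz": [0.4, 0.4], "rz": [0, 0]}' | python3 steer.py|grep -E 'ee|wrist'
```

```text
ee_pos: [576.4, 82.3, 100.6]
wrist_force: [0.2, 0.1, 0.7]
ee_pos: [576.4, 82.4, 100.2]
wrist_force: [-0.3, -0.4, 0.2]
```

```bash
python3 - <<'E'
from h import *
sd=env.camera("side")[:,:,::-1];t=env.camera("top")[:,:,::-1]
p=env.observe()["ee_pos"];print(proj("side",p),proj("top",p),proj("side",[576.3,83.4,106]))
cv2.imwrite("pics/z4.png",np.hstack([cv2.resize(sd[150:210,245:305],(600,600),interpolation=2)]))
E
```

```text
(np.float64(274.4022170018226), np.float64(183.7127021788306)) (np.float64(245.67636131869847), np.float64(191.9421073805379)) (np.float64(274.17504742123924), np.float64(182.00551961623697))
```

View pics/z4.png

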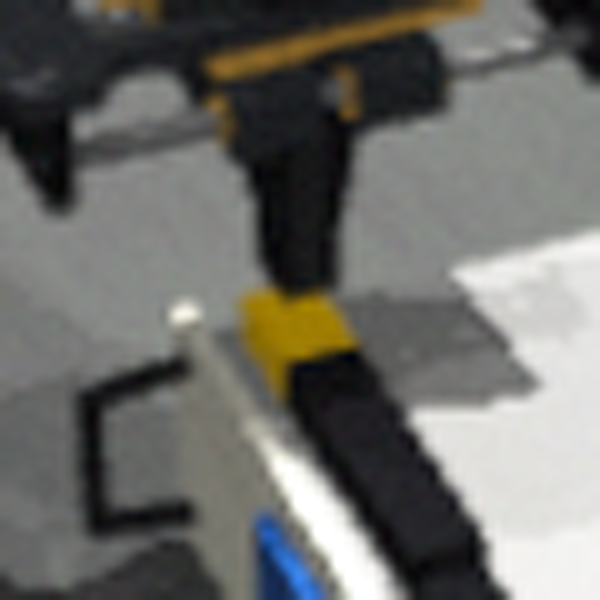

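The side view puts the tip near the rear (+y) edge of the block, and higher than the TCP reading says. I'll cross-check with the earlier wrist picture.

```bash
python3 - <<'E'
from h import *
s=env.observe();c=env.calibration("wrist");print({k:np.round(v,2).tolist() if not isinstance(v,str) else v for k,v in c.items()},np.round(s["ee_pos"],1))
R=np.array(c["orientation"]);o=np.array(c["xyz"])-s["ee_pos"]+[575.7,85.4,151.4]
def wr(u,v,o,z):
    a=np.array([(u-c["cx"]),(v-c["cy"])]);r=np.hypot(*a);t=r/c["fx"]
    d=R@np.array([np.sin(t)*a[0]/r,-np.sin(t)*a[1]/r,-np.cos(t)]);return o+d*(z-o[2])/d[2]
for z in(106,):
  P=[wr(u,v,o,z) for u,v in[(263,200),(295,200),(263,246),(295,246),(263,18),(296,18),(263,62),(295,62)]]
  print(z,np.round(P,1),np.linalg.norm(P[0]-P[1]),np.linalg.norm(P[0]-P[2]))
# now: yellow mask in wrist
w=env.camera("wrist").astype(int);m=(w[...,0]>100)&(w[...,2]<70)&(w[...,1]>70);m[:180]=0;m[262:]=0
ys,xs=np.nonzero(m);print(xs.min(),xs.max(),ys.min(),ys.max())
for z in(100,106):print(wr(xs.min(),ys.min(),np.array(c["xyz"]),z),wr(xs.max(),ys.min(),np.array(c["xyz"]),z))
cw=np.array(c["xyz"])
def pw(p):
    q=R.T@(np.array(p)-cw);t=np.arctan2(np.hypot(q[0],q[1]),-q[2]);h=np.hypot(q[0],q[1]);return c["cx"]+c["fx"]*t*q[0]/h,c["cy"]-c["fx"]*t*q[1]/h
T=np.array(s["orientation"])
for zz in(0,-8,-15,-30):
    print(zz,[np.round(pw(np.array(s["ee_pos"])+T@[x,y,zz]),1).tolist() for x,y in((9.5,-12),(9.5,12))])
E
```

```text
{'fx': 325.19, 'fy': 325.19, 'cx': 280.97, 'cy': 210.8, 'xyz': [567.11, 0.08, 286.39], 'orientation': [[-0.99, -0.12, -0.04], [0.12, -0.95, -0.3], [-0.0, -0.3, 0.95]]} [576.4  82.4 100.2]
106 [[587.8  65.6 106. ]
 [564.3  68.6 106. ]
 [593.1 102.3 106. ]
 [568.4 105.4 106. ]
 [570.4 -66.5 106. ]
 [547.5 -63.5 106. ]
 [574.5 -33.7 106. ]
 [552.4 -30.9 106. ]] 23.67497231570262 37.06922154103429
260 300 228 261
[588.63701476  67.78884285 100.        ] [564.32379402  70.84354897 100.        ]
[587.94395256  65.60922142 106.        ] [564.41338203  68.56559559 106.        ]
0 [[263.3, 233.4], [302.3, 233.3]]
-8 [[262.6, 238.3], [303.1, 238.3]]
-15 [[262.0, 243.0], [303.9, 242.9]]
-30 [[260.4, 254.1], [305.7, 254.0]]
```

The wrist camera agrees that the TCP is over the block (y 66–103), but the visible tip sits higher than the TCP point. I'll keep going down carefully.

```bash
echo '{"jaw": [0, 0], "tx": [0, 0], "ty": [0, 0], "tz": [0.7, 0.7], "rz": [0, 0]}' | python3 steer.py|grep -E 'ee|wrist';echo '{"jaw": [0, 0], "tx": [0, 0], "ty": [0, 0], "tz": [0.7, 0.7], "rz": [0, 0]}' | python3 steer.py|grep -E 'ee|wrist'
```

```text
ee_pos: [576.3, 82.3, 99.5]
wrist_force: [-0.3, -0.1, 0.0]
ee_pos: [576.3, 82.3, 98.8]
wrist_force: [0.3, 0.3, -0.6]
```

```bash
echo '{"jaw": [0, 0], "tx": [0, 0], "ty": [0, 0], "tz": [0.7, 0.7], "rz": [0, 0]}' | python3 steer.py|grep -E 'ee|wrist'
```

```text
ee_pos: [576.4, 82.3, 98.1]
wrist_force: [0.5, -0.5, -0.1]
```

```bash
echo '{"jaw": [0, 0], "tx": [0, 0], "ty": [0, 0], "tz": [0.7, 0.7], "rz": [0, 0]}' | python3 steer.py|grep -E 'ee|wrist'
```

```text
ee_pos: [576.4, 82.4, 97.4]
wrist_force: [0.6, 0.7, -0.0]
```

```bash
python3 - <<'E'
from h import *
sd=env.camera("side")[:,:,::-1];t=env.camera("top")[:,:,::-1];w=env.camera("wrist")[:,:,::-1]
p=np.array(env.observe()["ee_pos"]);print(proj("side",p),proj("top",p))
f=lambda I,y,x,h:cv2.resize(I[y:y+h,x:x+h],(400,400),interpolation=2)
cv2.imwrite("pics/z5.png",np.hstack([f(sd,160,255,40),f(w,210,240,90)]))
E
```

```text
(np.float64(274.43404147473876), np.float64(184.44340387820884)) (np.float64(245.78187065105308), np.float64(192.15734483878018))
```

View pics/z5.png

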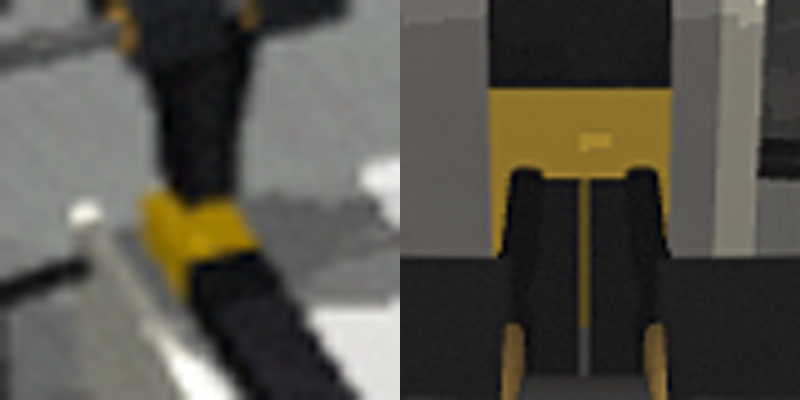

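The slit of yellow between the fingers and the light patch show the tips are still above the block, so the tip really is higher than the TCP reading. I'll go down 1 mm per command, stopping as soon as the force rises.

```bash
cat > ok.py <<'E'
# exits nonzero on contact
import sys
from station import env
s=env.observe();f=s["wrist_force"];print([round(float(x),1) for x in s["ee_pos"]],[round(float(x),1) for x in f])
sys.exit(abs(f[2])>2.5)
E
echo '{"jaw": [0, 0], "tx": [0, 0], "ty": [0, 0], "tz": [0.5, 1], "rz": [0, 0]}' | python3 steer.py >/dev/null; python3 ok.py && echo '{"jaw": [0, 0], "tx": [0, 0], "ty": [0, 0], "tz": [0.5, 1], "rz": [0, 0]}' | python3 steer.py >/dev/null; python3 ok.py && echo '{"jaw": [0, 0], "tx": [0, 0], "ty": [0, 0], "tz": [0.5, 1], "rz": [0, 0]}' | python3 steer.py >/dev/null; python3 ok.py && echo '{"jaw": [0, 0], "tx": [0, 0], "ty": [0, 0], "tz": [0.5, 1], "rz": [0, 0]}' | python3 steer.py >/dev/null; python3 ok.py
```

```text
[576.4, 82.4, 96.4] [-0.0, 0.3, 0.4]
[576.4, 82.4, 96.4] [-0.0, 0.3, 0.4]
[576.4, 82.4, 96.4] [-0.0, 0.3, 0.4]
[576.4, 82.4, 96.4] [-0.0, 0.3, 0.4]False
False
False
False
```

```bash
sed -i 's/sys.exit(abs(f\[2\])>2.5)/sys.exit(int(abs(f[2])>2.5))/' ok.py
echo '{"jaw": [0, 0], "tx": [0, 0], "ty": [0, 0], "tz": [0.5, 1], "rz": [0, 0]}' | python3 steer.py >/dev/null; python3 ok.py && echo '{"jaw": [0, 0], "tx": [0, 0], "ty": [0, 0], "tz": [0.5, 1], "rz": [0, 0]}' | python3 steer.py >/dev/null; python3 ok.py && echo '{"jaw": [0, 0], "tx": [0, 0], "ty": [0, 0], "tz": [0.5, 1], "rz": [0, 0]}' | python3 steer.py >/dev/null; python3 ok.py && echo '{"jaw": [0, 0], "tx": [0, 0], "ty": [0, 0], "tz": [0.5, 1], "rz": [0, 0]}' | python3 steer.py >/dev/null; python3 ok.py
```

```text
[576.4, 82.4, 95.4] [-0.1, 0.8, -0.4]
[576.4, 82.4, 94.4] [-0.1, -0.8, 0.9]
[576.4, 82.4, 93.4] [0.6, 0.0, 0.0]
[576.4, 82.4, 92.4] [-0.4, 0.3, -0.7]
```

```bash

echo '{"jaw": [0, 0], "tx": [0, 0], "ty": [0, 0], "tz": [0.5, 1], "rz": [0, 0]}' | python3 steer.py >/dev/null; python3 ok.py && echo '{"jaw": [0, 0], "tx": [0, 0], "ty": [0, 0], "tz": [0.5, 1], "rz": [0, 0]}' | python3 steer.py >/dev/null; python3 ok.py && echo '{"jaw": [0, 0], "tx": [0, 0], "ty": [0, 0], "tz": [0.5, 1], "rz": [0, 0]}' | python3 steer.py >/dev/null; python3 ok.py && echo '{"jaw": [0, 0], "tx": [0, 0], "ty": [0, 0], "tz": [0.5, 1], "rz": [0, 0]}' | python3 steer.py >/dev/null; python3 ok.py
python3 - <<'E'
from h import *
sd=env.camera("side")[:,:,::-1];t=env.camera("top")[:,:,::-1];w=env.camera("wrist")[:,:,::-1]
f=lambda I,y,x,h:cv2.resize(I[y:y+h,x:x+h],(400,400),interpolation=2)
cv2.imwrite("pics/z6.png",np.hstack([f(sd,160,255,40),f(w,210,240,90)]))
E
```

```text
[576.4, 82.3, 91.4] [-0.2, 0.4, 0.1]
[576.4, 82.4, 90.4] [-0.6, -1.3, -0.8]
[576.4, 82.4, 89.4] [-0.8, 0.7, -0.1]
[576.4, 82.4, 88.4] [0.5, 0.6, -0.3]
```

View pics/z6.png

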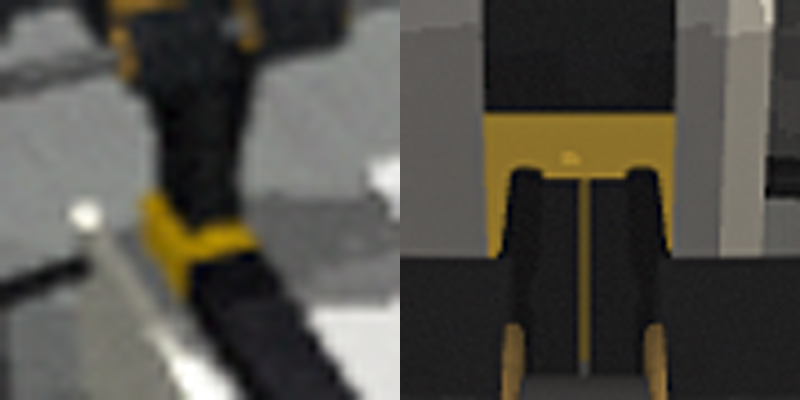

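The tip has moved down smoothly and now sits centrally on the block in view, a few mm above it (the light patch is nearly closed). I'll continue.

```bash

echo '{"jaw": [0, 0], "tx": [0, 0], "ty": [0, 0], "tz": [0.3, 0.6], "rz": [0, 0]}' | python3 steer.py >/dev/null; python3 ok.py && echo '{"jaw": [0, 0], "tx": [0, 0], "ty": [0, 0], "tz": [0.3, 0.6], "rz": [0, 0]}' | python3 steer.py >/dev/null; python3 ok.py && echo '{"jaw": [0, 0], "tx": [0, 0], "ty": [0, 0], "tz": [0.3, 0.6], "rz": [0, 0]}' | python3 steer.py >/dev/null; python3 ok.py && echo '{"jaw": [0, 0], "tx": [0, 0], "ty": [0, 0], "tz": [0.3, 0.6], "rz": [0, 0]}' | python3 steer.py >/dev/null; python3 ok.py && echo '{"jaw": [0, 0], "tx": [0, 0], "ty": [0, 0], "tz": [0.3, 0.6], "rz": [0, 0]}' | python3 steer.py >/dev/null; python3 ok.py && echo '{"jaw": [0, 0], "tx": [0, 0], "ty": [0, 0], "tz": [0.3, 0.6], "rz": [0, 0]}' | python3 steer.py >/dev/null; python3 ok.py
```

```text
[576.4, 82.3, 87.8] [-0.0, -0.5, 0.2]
[576.4, 82.4, 87.2] [0.8, -0.7, 0.7]
[576.4, 82.4, 86.6] [0.8, 0.1, 0.0]
[576.4, 82.4, 86.0] [0.4, -0.6, 0.6]
[576.4, 82.4, 85.5] [-0.2, 0.4, 0.6]
[576.4, 82.4, 84.9] [-0.5, 0.4, 0.3]
```

```bash

echo '{"jaw": [0, 0], "tx": [0, 0], "ty": [0, 0], "tz": [0.3, 0.6], "rz": [0, 0]}' | python3 steer.py >/dev/null; python3 ok.py && echo '{"jaw": [0, 0], "tx": [0, 0], "ty": [0, 0], "tz": [0.3, 0.6], "rz": [0, 0]}' | python3 steer.py >/dev/null; python3 ok.py && echo '{"jaw": [0, 0], "tx": [0, 0], "ty": [0, 0], "tz": [0.3, 0.6], "rz": [0, 0]}' | python3 steer.py >/dev/null; python3 ok.py && echo '{"jaw": [0, 0], "tx": [0, 0], "ty": [0, 0], "tz": [0.3, 0.6], "rz": [0, 0]}' | python3 steer.py >/dev/null; python3 ok.py && echo '{"jaw": [0, 0], "tx": [0, 0], "ty": [0, 0], "tz": [0.3, 0.6], "rz": [0, 0]}' | python3 steer.py >/dev/null; python3 ok.py && echo '{"jaw": [0, 0], "tx": [0, 0], "ty": [0, 0], "tz": [0.3, 0.6], "rz": [0, 0]}' | python3 steer.py ; python3 ok.py
```

```text
[576.4, 82.4, 84.2] [0.8, 1.0, -0.1]
[576.4, 82.3, 83.6] [1.4, 0.5, -0.2]
[576.4, 82.4, 83.2] [-0.8, -1.3, 0.9]
[576.4, 82.4, 83.2] [-2.9, 0.5, 5.8]
[576.4, 82.4, 83.2] [-2.9, 0.5, 5.8]
[576.4, 82.4, 83.2] [-2.9, 0.5, 5.8]
```

I have contact at 5.8 N (TCP z 83.2, so the tip sits 23 mm behind the nominal TCP). Now I'll slide along the rail while keeping the light press.

```bash
echo '{"jaw": [0, 0, 0, 0, 0, 0, 0, 0, 0], "tx": [4, 9, 14, 20, 26, 32, 38, 44, 50], "ty": [0, 0, 0, 0, 0, 0, 0, 0, 0], "tz": [0, 0, 0, 0, 0, 0, 0, 0, 0], "rz": [0, 0, 0, 0, 0, 0, 0, 0, 0]}' | python3 steer.py; echo '{"jaw": [0, 0, 0, 0, 0, 0, 0, 0], "tx": [6, 12, 18, 24, 30, 36, 42, 48], "ty": [0, 0, 0, 0, 0, 0, 0, 0], "tz": [0, 0, 0, 0, 0, 0, 0, 0], "rz": [0, 0, 0, 0, 0, 0, 0, 0]}' | python3 steer.py
```

```text
clock: 13.8
ee_pos: [571.2, 32.9, 83.2]
orientation: [[-0.124, -0.992, 0.003], [-0.992, 0.124, 0.001], [-0.001, -0.002, -1.0]]
wrist_force: [1.0, 4.4, 5.1]
gripper_width: 0.3
grasp_force: 2.8
clock: 14.8
ee_pos: [565.1, -14.7, 83.2]
orientation: [[-0.124, -0.992, 0.002], [-0.992, 0.124, 0.001], [-0.001, -0.002, -1.0]]
wrist_force: [0.9, 4.6, 5.4]
gripper_width: 0.5
grasp_force: 2.9
```

Contact held all the way. Next I'll take smaller steps to find the notch by feel.

```bash
echo '{"jaw": [0, 0], "tx": [3, 6], "ty": [0, 0], "tz": [0, 0], "rz": [0, 0]}' | python3 steer.py>/dev/null; python3 ok.py; echo '{"jaw": [0, 0], "tx": [3, 6], "ty": [0, 0], "tz": [0, 0], "rz": [0, 0]}' | python3 steer.py>/dev/null; python3 ok.py;echo '{"jaw": [0, 0], "tx": [3, 6], "ty": [0, 0], "tz": [0, 0], "rz": [0, 0]}' | python3 steer.py>/dev/null; python3 ok.py;echo '{"jaw": [0, 0], "tx": [3, 6], "ty": [0, 0], "tz": [0, 0], "rz": [0, 0]}' | python3 steer.py>/dev/null; python3 ok.py; echo '{"jaw": [0, 0], "tx": [3, 6], "ty": [0, 0], "tz": [0, 0], "rz": [0, 0]}' | python3 steer.py>/dev/null; python3 ok.py;echo '{"jaw": [0, 0], "tx": [3, 6], "ty": [0, 0], "tz": [0, 0], "rz": [0, 0]}' | python3 steer.py>/dev/null; python3 ok.py
```

```text
[564.4, -20.7, 83.2] [0.5, 4.0, 6.1]
[563.6, -26.6, 83.2] [0.2, 5.4, 5.8]
[562.8, -32.5, 83.1] [-0.1, 4.4, 6.0]
[562.0, -38.6, 83.1] [1.0, 3.7, 5.7]
[559.3, -45.4, 81.7] [-0.8, 0.0, -0.6]
[558.8, -51.3, 81.7] [-0.5, 0.0, 0.2]
```

The tip dropped in between y −39 and −45, and it is now at the notch centre predicted from the camera (y −52). I'll press the catch down.

```bash
echo '{"jaw": [0, 0, 0, 0], "tx": [0.5, 0.5, 0.5, 0.5], "ty": [0, 0, 0, 0], "tz": [2, 4, 5.5, 5.5], "rz": [0, 0, 0, 0]}' | python3 steer.py>/dev/null; python3 ok.py; echo '{"jaw": [0, 0], "tx": [0, 0], "ty": [0, 0], "tz": [1, 2], "rz": [0, 0]}' | python3 steer.py>/dev/null; python3 ok.py;echo '{"jaw": [0, 0], "tx": [0, 0], "ty": [0, 0], "tz": [1, 2], "rz": [0, 0]}' | python3 steer.py>/dev/null; python3 ok.py;echo '{"jaw": [0, 0], "tx": [0, 0], "ty": [0, 0], "tz": [1, 2], "rz": [0, 0]}' | python3 steer.py>/dev/null; python3 ok.py
```

```text
[559.6, -51.0, 76.7] [0.7, 0.5, -0.8]
[559.8, -51.1, 75.1] [-1.0, 1.1, 5.0]
[559.8, -51.1, 74.0] [-2.9, 1.0, 6.5]
[559.8, -51.0, 72.1] [-2.1, 0.2, 5.0]
```

```bash
echo '{"jaw": [0, 0], "tx": [0, 0], "ty": [0, 0], "tz": [1, 1.5], "rz": [0, 0]}' | python3 steer.py>/dev/null; python3 ok.py; echo '{"jaw": [0, 0], "tx": [0, 0], "ty": [0, 0], "tz": [0.7, 1.4], "rz": [0, 0]}' | python3 steer.py>/dev/null; python3 ok.py;echo '{"jaw": [0, 0, 0], "tx": [0, 0, 0], "ty": [0, 0, 0], "tz": [0.5, 0.5, 0.5], "rz": [0, 0, 0]}' | python3 steer.py>/dev/null; python3 ok.py
```

```text
[559.8, -51.0, 70.5] [-2.8, 1.6, 5.2]
[559.8, -51.1, 70.1] [-4.8, 3.1, 13.3]
[559.9, -51.1, 70.1] [-5.0, 1.1, 13.4]
```

The catch is at its hard stop: 5 mm of travel and 13 N. I'll lift straight up and check.

```bash
echo '{"jaw": [0, 0, 0, 0, 0, 0, 0, 0, 0, 0], "tx": [0, 0, 0, 0, 0, 0, 0, 0, 0, 0], "ty": [0, 0, 0, 0, 0, 0, 0, 0, 0, 0], "tz": [-2, -5, -9, -16, -40, -80, -120, -120, -120, -120], "rz": [0, 0, 0, 0, 0, 0, 0, 0, 0, 0]}' | python3 steer.py; python3 - <<'E'
from h import *
t=env.camera("top")[:,:,::-1];sd=env.camera("side")[:,:,::-1]
cv2.imwrite("pics/z7.png",np.hstack([cv2.resize(cv2.imread("pics/side0.png")[150:290,230:370],(400,400)),cv2.resize(sd[150:290,230:370],(400,400))]))
E
```

```text
clock: 19.68
ee_pos: [558.9, -51.2, 186.2]
orientation: [[-0.124, -0.992, -0.003], [-0.992, 0.124, -0.0], [0.001, 0.003, -1.0]]
wrist_force: [0.4, 0.3, 0.1]
gripper_width: 0.5
grasp_force: 0.0
```

View pics/z7.png

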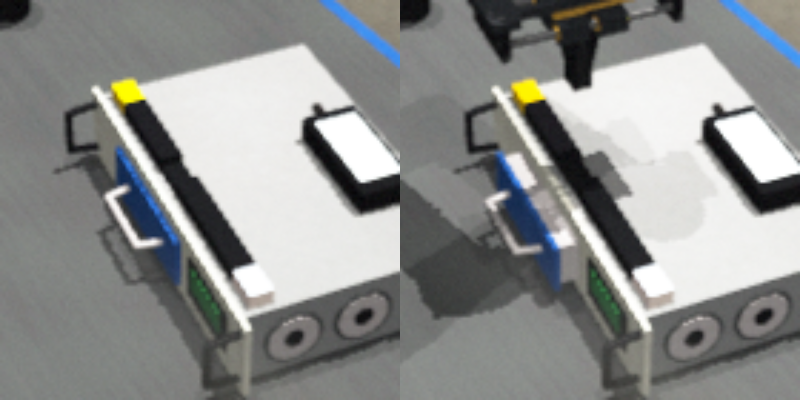

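The right half shows the blue drawer sprung out of the panel, with the front shifted left, the arm clear and everything else in place.

```bash
python3 -c "
from station import env
print(env.finish_job())"
```

```text
the job is handed in; nothing more can be done
None
```

The job is done and handed in: I touched down on the yellow block, ran the tip along the rail to the notch and pressed the catch to its stop; the drawer sprang out by itself, and I lifted the arm clear so the catch could rise (its return was not checked separately).

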